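# Slide the pantry tub up over the step into its bay

### The arm

A 6-joint arm with a two-finger parallel gripper is mounted at the origin on the work surface. World frame = base frame: x ahead of the robot, y to its left, z up, the work surface at z = 0. Lengths are in m, angles in rad, forces in N, time in s.
With the tool pointing down it reaches from about 0.375 to 0.925 m from the base axis. Payload 5.7 kg.
Tool frame: the origin (TCP) lies midway between the tips of the shut fingers; the grasp point (between the pads) lies 19 mm behind it; z points along the fingers, y is the line along which they close (so a half turn about z gives the same grasp; the last joint's range is limited). The gripper opens to 88 mm and grips with 3 to 60 N. Pads are 20 mm wide; open, the fingers measure 115 mm over their backs; the gripper's body (75 mm by 178 mm) begins 61 mm behind the grasp point.
Start: joints at [-1.281, 0.359, 1.51, -0, 1.272, -0.115], TCP at [0.236, -0.551, 0.223] pointing down, gripper open.
Joint ranges: [-2.97, 2.97], [-1.01, 2.36], [0.21, 2.38], [-0.96, 4.11], [0.2, 2.71], [-2.98, 2.98]. Speed limits (rad/s): [2.39, 2.39, 3.14, 3.14, 3.14, 3.14].

### API

Orientations are given as a unit quaternion [x, y, z, w].
In Python, from bench import move_ptp, servo_line, goto_joints, move_gripper, sleep, inverse_kinematics, capture, PlanningError, close_job, spot_in, silhouettes, current_clock, current_joint_pos, current_qvel, current_joint_torque, current_position, current_orientation, current_force, current_torque, current_finger_gap, current_grip_force gives the robot as it stands. Calls block until the motion is done:
- move_ptp(position, orientation): joint-space move of the TCP to a pose.
- servo_line(position, orientation=None, rate=0.15, contact_N=None): straight line of the TCP; orientation=None keeps the orientation; rate is the mean speed in m/s. With contact_N (N) it stops when the force on the tool has changed by that much, and returns True; else False.
- goto_joints(angles): joint-space move.
- move_gripper(opening): finger opening in m; the grip force is fixed at half the most; returns when the fingers have stopped.
- sleep(seconds).
- inverse_kinematics(position, orientation): joint angles nearest the present ones, or None.
- capture(name): name is "side" or "top" or "wrist"; returns a dict with "image" (384x512x3 uint8, blue, green, red), "range_z" (384x512 float32, m along the optical axis (not along the pixel's ray), 0 where there is no reading), "intrinsics" (3x3 intrinsics, pixels), "R" (3x3) and "t" (3): a world point X has camera coordinates R X + t. Camera axes: x right, y down, z forward; pixel columns grow to the right and rows downward; lengths in m; the calibration is good to about 2 mm. A picture is of the moment at which its call begins.
A pose or a line that the arm cannot do raises PlanningError and nothing moves.
- close_job(): hands the job in; it is judged then, once.
Trained networks look in the newest picture that a camera, given by its name, has taken for a name from the list of things; names that differ only in an ending like _2 or _b are one class to them, and where a whole thing is asked for, a point or a joint stands for the part that bears it (a point fixed in the world has none). Each returns a list of dicts, best first, with "conf" (0 to 1); they miss things now and then, are a little off and sometimes report something else, mostly with a low value. They report only what shows in the picture. A call takes as long as a camera call. They do not tell look-alikes from the thing itself.
- spot_in(camera, query): "xy" ([column, row] in pixels, amid what is visible of it).
- silhouettes(camera, query): "region" (384x512 bool, what is visible of it) and "xy" ([column, row] in pixels, amid what is visible of it).
Readings, each from a call of its own:
- current_clock(): time.
- current_joint_pos(): joint angles.
- current_qvel(): joint speeds.
- current_joint_torque(): joint torques, N m.
- current_position(): TCP position.
- current_orientation(): TCP orientation.
- current_force(): force on the tool from outside, world axes, zero at the start.
- current_torque(): the same for the moment, N m.
- current_finger_gap(): finger opening in m.
- current_grip_force(): force on a finger pad.
Only numpy, scipy, OpenCV 4.12 (cv2) and the standard library are available. Lean on these libraries where they do the work, as an engineer would, in place of code of your own. Each camera call takes 0.05 s, during which the arm holds its last target. There are 200 camera calls.

### The job

The lidded tub belongs on the raised bay of the shelf, but its end catches on the step. Lift only its handle end by the loop handle and rest that end on the step with the other end still standing on the shelf, then slide the tub on, without carrying it, until it lies flat and square wholly on the bay with its handle end snug against the upright back plate; press it lightly on the plate, never hard, then let go. Leave the other things on the shelf where they stand.

Things in the scene. Friction and masses are not known exactly. Their poses are not given: they have to be found in the camera images.
- tub: lidded green plastic tub, a closed box 150 long (x) x 100 wide (y) x 80 mm high, about 0.5 to 0.9 kg, centre of mass near its middle. Origin: centre of its underside; x points to the handle end (nose), which at the start faces the step, z up. It stands on the shelf, its nose 25 to 75 mm short of the step, a little askew. Friction of roughly 2 to 7 N resists its sliding
- tub_grip (a point): middle of the bar of the tub's loop handle on the lid: the bar is 50 mm long along the tub's x, 14 mm wide (y) and 14 mm high, its top 114 mm above the tub's underside; its middle is 50 mm from the tub's origin towards the nose, 107 mm above the underside. Gripped across its width, the bar leaves the tub free to pitch only with some drag, so let the gripper pitch with it
- tub_nose (a point): middle of the bottom edge of the tub's handle end (75 mm ahead of the tub's origin)
- tub_tail (a point): middle of the bottom edge of the tub's plain end (75 mm behind the tub's origin). The push over the step takes about 5 to 15 N at this end. It rises 14 mm as the tub tips over the step edge onto the bay; a finger pushing it level can bind it by friction, and the force then climbs: rise with it, or ease off a few mm so that it tips, and push on
- bay: fixed raised aluminium platform 260 mm long (x), 150 mm wide (y), 14 mm high, with a square step edge. Origin: on the shelf surface under the middle of the step edge: the step is at x = 0, the platform runs to x = 260 mm; x points from the tub into the bay, roughly to the robot's left. Low rails 10 mm high stand along both sides from x = 45 mm, 140 mm apart inside.
- bay_near (a point): point on the bay's floor, on its centre line, 165 mm past the step: the nearest place where the back plate may stand. This fixed white upright plate (110 mm wide, 75 mm high, 4 mm thick, square to the bay's x) is set at a different depth each time, its front face 0 to 25 mm beyond this point: not measured, find it by feel. It is rigid; over 25 N of the tub on it is too hard
- ramekin: bystander: white ramekin, 84 mm across, 45 mm high, with wooden pegs standing in it to 80 mm; origin under its centre
- stopper: bystander: glass cruet stopper, 40 mm across, 49 mm high; origin under its centre
- pinch_bowl: bystander: small red silicone bowl, 76 mm across, 30 mm high; origin under its centre
- peg_bucket: bystander: aluminium bucket, 124 mm across, 110 mm high, its handle and spring clip up to 192 mm; origin under its centre
- detergent: bystander: white bottle, 70 mm across, 190 mm high; origin under its centre
- rice_jar: bystander: glass jar, 76 mm across, 120 mm high; origin under its centre
- tin: bystander: steel can, 72 mm across, 100 mm high; origin under its centre
Things that resemble listed ones, but are neither listed nor needed, are in the scene too. There is more than one size of the tub; the job needs the smallest.

How it is judged:
On the way, in this order (a step that is already met when the one before it is completed fails the run):
1. the tub's handle end rests on the step, at least 10 mm in, with its other end still standing on the shelf (x of tub_nose in the frame of bay above 0.01 m and height (world z) of tub_nose above 0.012 m and height (world z) of tub_tail below 0.008 m and contact force between tub and bay above 0.5 N), for 0.2 s.
2. the tub is pressed lightly (over 1.5 N) on the back plate (contact force between tub and stop_c0 above 1.5 N), for 0.15 s.
At the end, for the whole second after the job is handed in: The tub stands flat on the bay, wholly past the step, its handle end within 4 mm of the back plate, within 0.08 rad of square to the bay and within 18 mm of the bay's centre line, released and at rest (x of stop_c0 in the frame of tub below 0.081 m and x of tub_tail in the frame of bay above 0.003 m and height (world z) of tub_tail between 0.011 and 0.018 m and height (world z) of tub_nose between 0.011 and 0.018 m and angle between tub's own z axis and vertical below 0.05 rad and angle between the x axis of tub and the x axis of bay, either way round below 0.08 rad and y of tub in the frame of bay between -0.018 and 0.018 m and linear speed of tub below 0.01 m/s); the robot touches nothing.
It fails at once if the tub presses on the back plate with more than 25 N (contact force between tub and stop_c0 above 25 N).
It fails at once if the tub is carried: its plain end leaves the shelf by more than 12 mm while its handle end is less than 45 mm past the step (height (world z) of tub_tail above 0.012 m and x of tub_nose in the frame of bay below 0.045 m).
It fails at once if the tub is carried: its plain end is more than 35 mm above the shelf (height (world z) of tub_tail above 0.035 m).
It fails at once if the tub is tipped by more than 0.4 rad (angle between tub's own z axis and vertical above 0.4 rad).
It fails at once if a bystander is shifted by more than 25 mm or tipped over (distance of any of ramekin, stopper, pinch_bowl, peg_bucket, detergent, rice_jar, tin from where it was at the start of the episode above 0.025 m or angle between any of ramekin, stopper, pinch_bowl, peg_bucket, detergent, rice_jar, tin's own z axis and vertical above 0.5 rad).
It also fails if it takes over 69 s, if anything falls off the work surface, if the arm or the gripper's body presses on something with over 40 N, if the wrist force passes 120 N, or if a joint passes its speed limit or range.

## Working session

There is one attempt and no reset: what is moved stays moved. The work goes in short steps, each a Python script; the robot and the scene stay as the last script left them, time stands still between calls to the robot, and variables do not carry over. Pictures are saved under pics/ and viewed, at most 10 in all, crops included, and the job is handed in when it is done.

```bash
ls; mkdir -p pics
python3 - <<'E'
from bench import *
import cv2,numpy as np,pickle
ims=[]
D={}
for c in ["top","side"]:
    d=capture(c); D[c]=d; ims.append(d["image"])
    for q in ["tub","tub_grip","bay","ramekin","stopper","pinch_bowl","peg_bucket","detergent","rice_jar","tin"]:
        try: r=silhouettes(c,q)
        except Exception as e: print(e); continue
        for s in r[:4]:
            m=s["region"]&(d["range_z"]>0)
            v,u=np.nonzero(m)
            if len(u)<5: continue
            z=d["range_z"][v,u]; P=np.linalg.inv(d["intrinsics"])@np.array([u*z,v*z,z])
            W=d["R"].T@(P-d["t"][:,None])
            print(c,q,round(s["conf"],2),np.round(s["xy"]),len(u),"med",np.round(np.median(W,1),3),"lo",np.round(np.percentile(W,2,axis=1),3),"hi",np.round(np.percentile(W,98,axis=1),3))
pickle.dump(D,open("d0.pkl","wb"))
for n,i in zip(["top","side"],ims): cv2.imwrite(f"pics/{n}0.png",cv2.resize(i,(800,600)))
print(current_clock())
E
```

```text
pics
top tub 0.96 [372. 320.] 5127 med [ 0.228 -0.271  0.103] lo [ 0.16  -0.365  0.025] hi [ 0.287 -0.177  0.148]
top tub 0.86 [306. 186.] 2654 med [ 0.533 -0.123  0.079] lo [ 0.484 -0.197  0.009] hi [ 0.586 -0.051  0.114]
top tub 0.66 [407. 204.] 5052 med [ 0.496 -0.354  0.103] lo [ 0.43  -0.456  0.003] hi [ 0.565 -0.263  0.147]
top tub 0.42 [240. 240.] 200 med [0.392 0.041 0.042] lo [ 0.372  0.024 -0.003] hi [0.411 0.06  0.051]
top tub_grip 0.75 [307. 187.] 2547 med [ 0.533 -0.124  0.079] lo [ 0.484 -0.196  0.063] hi [ 0.584 -0.053  0.114]
top tub_grip 0.7 [406. 205.] 4971 med [ 0.496 -0.353  0.103] lo [ 0.431 -0.455  0.021] hi [ 0.564 -0.263  0.147]
top tub_grip 0.61 [368. 318.] 5215 med [ 0.228 -0.271  0.103] lo [ 0.16  -0.367  0.018] hi [ 0.287 -0.177  0.148]
top bay 0.86 [212. 182.] 5172 med [0.537 0.112 0.014] lo [0.462 0.002 0.007] hi [0.614 0.254 0.025]
top bay 0.49 [189.  99.] 2211 med [0.756 0.175 0.041] lo [ 0.687  0.117 -0.002] hi [0.802 0.228 0.191]
top ramekin 0.73 [320. 130.] 876 med [ 0.684 -0.157  0.027] lo [ 0.647 -0.195  0.   ] hi [ 0.723 -0.121  0.077]
top stoppe
[... 2455 characters left out ...]
.345 -0.178 -0.   ] hi [ 0.412 -0.108  0.031]
side peg_bucket 0.71 [163. 242.] 2949 med [0.753 0.16  0.064] lo [ 0.69   0.109 -0.   ] hi [0.806 0.23  0.189]
side peg_bucket 0.56 [254. 238.] 4016 med [0.539 0.112 0.013] lo [0.466 0.003 0.007] hi [0.618 0.256 0.024]
side detergent 0.77 [184. 182.] 1435 med [0.727 0.023 0.103] lo [ 0.7   -0.158 -0.002] hi [0.783 0.038 0.19 ]
side detergent 0.4 [260. 167.] 2011 med [ 0.538 -0.083  0.078] lo [ 0.489 -0.194  0.006] hi [ 0.589 -0.047  0.113]
side rice_jar 0.92 [261. 321.] 1647 med [0.501 0.356 0.117] lo [0.468 0.311 0.009] hi [0.535 0.375 0.121]
side tin 0.73 [185. 305.] 1431 med [0.667 0.326 0.097] lo [0.64  0.286 0.007] hi [0.703 0.347 0.101]
1.1
```

View pics/top0.png

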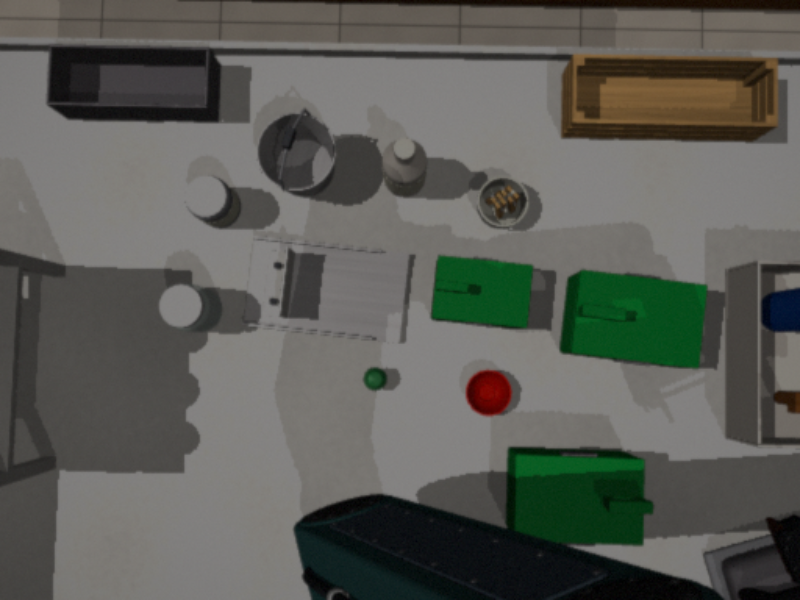

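```bash
cat > h.py <<'E'
import numpy as np, cv2, pickle
def cloud(d):
    v,u=np.mgrid[0:384,0:512]; z=d["range_z"]
    P=np.linalg.inv(d["intrinsics"])@np.array([(u*z).ravel(),(v*z).ravel(),z.ravel()])
    W=(d["R"].T@(P-d["t"][:,None])).T.reshape(384,512,3); W[z<=0]=np.nan
    return W
def rect(W,box,name=""):
    (x0,x1),(y0,y1),(z0,z1)=box
    m=(W[...,0]>x0)&(W[...,0]<x1)&(W[...,1]>y0)&(W[...,1]<y1)&(W[...,2]>z0)&(W[...,2]<z1)
    p=W[m]; r=cv2.minAreaRect(p[:,:2].astype(np.float32)*1000)
    print(name,len(p),"c",np.round(r[0],1),"size",np.round(r[1],1),"ang",round(r[2],2),"zmed",np.round(np.median(p[:,2]),4)); return p,r
E
python3 - <<'E'
from h import *
D=pickle.load(open("d0.pkl","rb"))
for c in D:
    W=cloud(D[c])
    print(c, "table z",np.nanmedian(W[(abs(W[...,2])<.01)][:,2]))
    rect(W,((.46,.61),(-.22,-.03),(.072,.086)),"lid")
    rect(W,((.46,.61),(-.22,-.03),(.107,.12)),"bar")
    rect(W,((.44,.64),(-.02,.28),(.011,.0175)),"bayfloor")
    rect(W,((.44,.64),(-.02,.28),(.011,.03)),"bayall")
    rect(W,((.44,.64),(.05,.28),(.03,.1)),"plate")
im=D["top"]["image"][120:260,150:450]
cv2.imwrite("pics/crop.png",cv2.resize(im,None,fx=2.6,fy=2.6,interpolation=cv2.INTER_CUBIC))
E
```

```text
top table z -0.0003185518821784923
lid 2391 c [ 535.2 -125. ] size [150.3 105.3] ang 85.33 zmed 0.0793
bar 123 c [539.4 -75.3] size [48.8 14.3] ang 85.31 zmed 0.1134
bayfloor 3968 c [537.6 127.3] size [259.9 149.8] ang 85.08 zmed 0.0139
bayall 4761 c [537.9 127.3] size [259.9 150.2] ang 85.01 zmed 0.0144
plate 237 c [552.1 172.1] size [ 66.2 153.1] ang 65.96 zmed 0.0728
side table z -0.00081288531411897
lid 1293 c [ 538.4 -125.5] size [153.6 105.6] ang 85.65 zmed 0.0791
bar 78 c [542.7 -74.3] size [51.1 14. ] ang 86.04 zmed 0.113
bayfloor 3882 c [540.2 127.2] size [262.7 150. ] ang 85.5 zmed 0.0135
bayall 4489 c [540.7 127.2] size [262.9 150.1] ang 85.14 zmed 0.0138
plate 640 c [545.8 187.4] size [  7.3 109.9] ang 84.96 zmed 0.0635
```

View pics/side0.png

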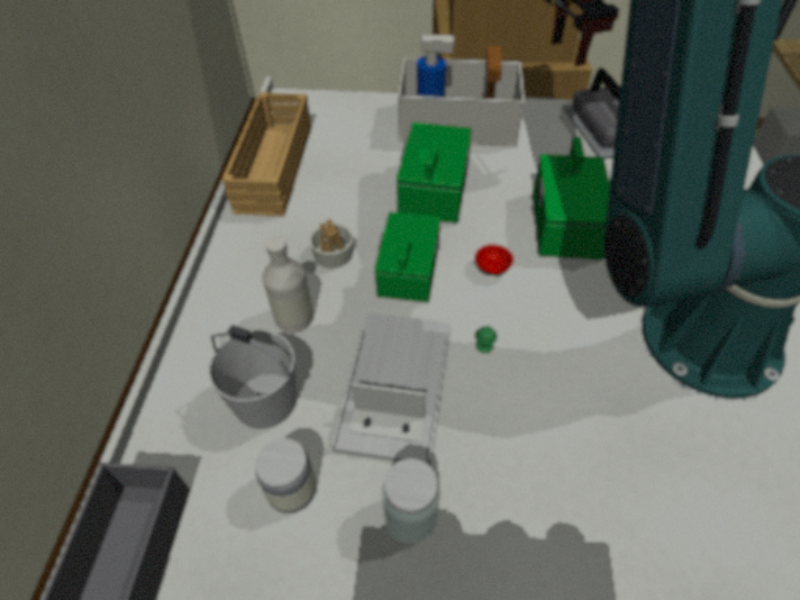

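The three green tubs in the top view (800 px picture) are at (482,292), (635,318) and (577,497). The first fits: its lid is 150x105 mm at z = 79 mm, with the bar at 113 mm. The other two are taller, with lids at about 103 mm and handles at 147 mm. The bay is at (335,290), with its step facing the small tub.

View pics/crop.png

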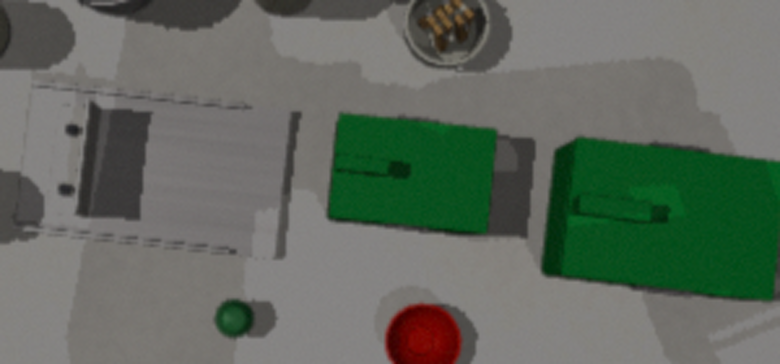

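```bash
cat >> h.py <<'E'
from scipy.spatial.transform import Rotation as Ro
A=np.deg2rad(85.1); U=np.array([np.cos(A),np.sin(A),0]); N=np.array([-np.sin(A),np.cos(A),0])
BO=np.array([.539,.1273,0])-.130*U      # bay origin
SGN=1
def tubR(yaw,p): return Ro.from_euler('z',A+yaw)*Ro.from_euler('y',-p)
def pose(xt,yt,zt,yaw,p,dz=0):
    """tail (bay frame x,y; world z), yaw rel. bay, pitch nose-up -> TCP pose"""
    R=tubR(yaw,p)
    g=BO+xt*U+yt*N+[0,0,zt+dz]+R.apply([.125,0,.107])
    T=R*Ro.from_matrix(np.array([[SGN,0,0],[0,-SGN,0],[0,0,-1.]]))
    return g+.019*T.apply([0,0,1]),T.as_quat()
def bay(p): d=np.asarray(p)-BO; return np.array([d@U,d@N,d[2]])
E
python3 - <<'E'
import h
from h import *
from bench import *
c=np.array([.5368,-.1252,0]); yaw=np.deg2rad(85.5)-A
t=c-.075*tubR(yaw,0).apply([1,0,0]); b=bay(t); print("tail bay",b,"yaw",yaw)
for s in (1,-1):
    h.SGN=s
    for x in ((b[0],b[1],0,yaw,0,.1),(b[0],b[1],0,yaw,0),(-.07,0,0,0,.2),(.04,0,.014,0,0)):
        q=inverse_kinematics(*pose(*x)); print(s,None if q is None else np.round(q,2))
E
```

```text
tail bay [-0.19676328 -0.01989941  0.        ] yaw 0.006981317007977328
1 [-0.27  0.32  1.67 -0.    1.15 -0.19]
1 [-0.27  0.44  1.77 -0.    0.93 -0.19]
1 [-0.21  0.4   1.8   0.24  0.98 -0.26]
1 [ 0.17  0.45  1.71 -0.    0.98  0.25]
-1 [-0.27  0.32  1.67 -0.    1.15  2.96]
-1 [-0.27  0.44  1.77 -0.    0.93  2.96]
-1 [-0.21  0.4   1.8   0.24  0.98  2.88]
-1 [ 0.17  0.45  1.71 -0.    0.98 -2.89]
```

The crop confirms the small tub: lid at crop (412,173), handle bar at (370,165) on its left end, facing the step edge at (290,185). Next I go to it and grip.

Run:
```python
from h import *
from bench import *
b=(-.1968,-.0199,0,.005,0)
move_ptp(*pose(*b,.12)); move_gripper(.05)
print(current_clock(), current_force())
servo_line(*pose(*b,.0),rate=.1,contact_N=6)
print(current_position(), bay(current_position()),current_force())
move_gripper(0.0)
print("gap",current_finger_gap(),"F",current_grip_force(),current_force(),current_torque(),current_clock())
d=capture("side"); W=cloud(d)
rect(W,((.46,.61),(-.22,-.03),(.072,.086)),"lid")
d=capture("wrist"); cv2.imwrite("pics/w1.png",d["image"])
```

```text
3.8833 [ 0.06144713  0.70394024 -0.21022924]
[ 0.54151025 -0.07552512  0.08856531] [-0.07186944 -0.01982578  0.08856531] [ 0.24538887 -0.72787648  0.12302685]
gap 0.01364013436907271 F 30.00002771615982 [-0.61499072  1.00722163  0.38212592] [-0.04199282  0.05305215 -0.05124524] 5.8833
lid 739 c [ 539.2 -113.2] size [131.6 105.1] ang 86.72 zmed 0.0789
```

Run:
```python
from h import *
from bench import *
x,y=-.1968,-.0199
for p in (.04,.08,.12,.14): servo_line(*pose(x,y,0,.005,p),rate=.03)
print("lift",current_force(),current_torque(),current_finger_gap(),current_clock())
for k in (.25,.5,.75,1): servo_line(*pose(x+.055*k,y*(1-k),0,.005*(1-k),.14),rate=.05)
print("fwd",current_force(),current_torque(),current_finger_gap(),current_clock())
d=capture("side"); W=cloud(d); cv2.imwrite("pics/s2.png",cv2.resize(d["image"][130:330,130:400],(800,592)))
d=capture("top"); W=cloud(d)
p,r=rect(W,((.44,.61),(-.22,.03),(.06,.1)),"lid")
```

```text
lift [-0.41071604  3.8107091  -0.22921828] [ 0.37763545 -0.0149305   0.05409171] 0.013543368209318278 7.2833
fwd [-1.57686457  2.82821874 -0.57978544] [ 0.39425353  0.08849459 -0.0124309 ] 0.013806917566097136 9.05
lid 435 c [497.8 -58.3] size [175.2  77.2] ang 53.93 zmed 0.0843
```

View pics/s2.png

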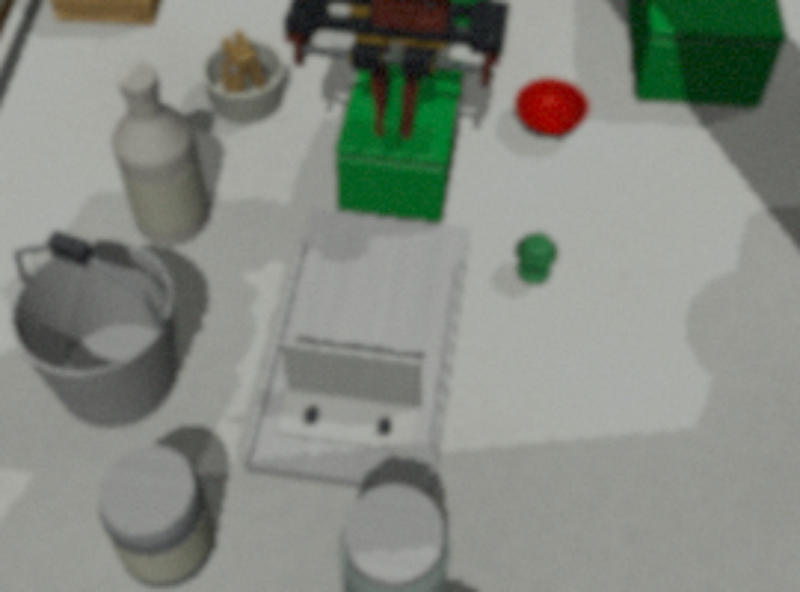

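The side view shows the tub held at its bar (395,110), with its nose face bottom at (390,213), just short of the step edge at (385,225). I'll check its pitch from the lid points before going on.

```bash
cat >> h.py <<'E'
def green(cam):
    from bench import capture
    d=capture(cam); W=cloud(d); im=d["image"].astype(int)
    m=(im[...,1]>1.6*im[...,2])&(im[...,1]>1.6*im[...,0])&np.isfinite(W[...,0])
    p=W[m]; b=np.c_[(p-BO)@U,(p-BO)@N,p[:,2]]
    k=(b[:,0]>-.26)&(b[:,0]<.22)&(abs(b[:,1])<.09)
    return b[k],d
def report(cam):
    b,d=green(cam)
    # lid plane: z = a + c x, robust
    k=b[:,2]>.06; q=b[k]
    for _ in range(6):
        f=np.linalg.lstsq(np.c_[np.ones(len(q)),q[:,0],q[:,1]],q[:,2],rcond=None)[0]
        r=q[:,2]-(f[0]+f[1]*q[:,0]+f[2]*q[:,1]); q=q[abs(r)<max(.003,np.std(r))]
    print(cam,"n",len(q),"pitch",round(f[1],4),"roll",round(f[2],4),"x",np.round(np.percentile(q[:,0],[1,99]),4),"y",np.round(np.percentile(q[:,1],[1,99]),4))
    xs=np.percentile(q[:,0],[1,99]); ym=np.median(q[:,1]); print("  lid z at ends",np.round(f[0]+f[1]*xs+f[2]*ym,4))
    n=b[b[:,0]>xs[1]-.004]; print("  nose face z min",np.round(np.percentile(n[:,2],[1,5]),4))
    r=cv2.minAreaRect(q[:,:2].astype(np.float32)*1000); print("  rect",np.round(r[0],1),np.round(r[1],1),round(r[2],2))
    return d
E
python3 - <<'E'
from h import *
report("side"); report("top")
from bench import *
p=current_position(); g=p-.019*Ro.from_quat(current_orientation()).apply([0,0,1]); print("grasp bay",bay(g),current_force())
E
```

```text
side n 618 pitch 0.131 roll -0.0007 x [-0.1292 -0.0032] y [-0.0478  0.0478]
  lid z at ends [0.082  0.0986]
  nose face z min [0.0276 0.0324]
  rect [-66.5   0.1] [129.7  97.6] 1.13
top n 245 pitch 0.1255 roll 0.0131 x [-0.1462 -0.0032] y [-0.0325  0.0507]
  lid z at ends [0.08   0.0979]
  nose face z min [0.0404 0.0442]
  rect [-63.5  21.1] [ 63.2 166.8] 59.23
grasp bay [-0.03252613  0.00015508  0.12359826] [-1.16343887  3.26681276 -1.07512254]
```

Run:
```python
from h import *
from bench import *
xt=-.1215
servo_line(*pose(xt,0,0,0,.14),rate=.04)
p=np.arctan(.014/-xt); servo_line(*pose(xt,0,0,0,p),rate=.03)
print("down",current_force(),current_torque(),current_clock())
move_gripper(.03); sleep(.5)
print("open",current_force(),current_clock())
report("side")
move_gripper(0.); print(current_finger_gap(),current_force(),current_torque(),current_clock())
```

```text
down [ 0.1185242   0.56899744 -2.88341149] [-0.12421811 -0.20917831 -0.00881463] 10.1833
open [-0.49730284  1.0363834   0.17659966] 11.1667
side n 698 pitch 0.1065 roll -0.0006 x [-0.1257  0.0194] y [-0.048   0.0472]
  lid z at ends [0.0798 0.0952]
  nose face z min [0.0244 0.028 ]
  rect [-53.1  -0.9] [151.  97.] 0.34
0.013970861444520791 [0.41406671 0.03514495 0.40292714] [-0.13709695 -0.14652241  0.01054967] 11.6167
```

Stage 1 holds: the tub was released and rested on the step edge with its tail on the shelf. Next I slide it on.

Run:
```python
from h import *
from bench import *
for xt in (-.11,-.1,-.09,-.082,-.075,-.068):
    s=servo_line(*pose(xt,0,0,0,np.arctan(.014/-xt)),rate=.035,contact_N=18)
    f=current_force(); print(xt,"u",round(f@U,1),"n",round(f@N,1),"z",round(f[2],1),np.round(current_torque(),2),round(current_finger_gap(),4),s)
    if s: break
print(current_clock()); report("side")
```

```text
-0.11 u -2.5 n -0.2 z -1.5 [-0.48 -0.02 -0.02] 0.0136 False
-0.1 u -1.0 n 0.9 z -1.6 [-0.2  -0.04  0.02] 0.0139 False
-0.09 u -0.0 n 1.2 z -1.2 [-0.14 -0.01 -0.03] 0.0137 False
-0.082 u -0.4 n 1.0 z -1.1 [-0.17 -0.02  0.03] 0.0139 False
-0.075 u 0.7 n 1.3 z 0.5 [-0.11  0.01  0.04] 0.0139 False
-0.068 u 1.2 n 1.3 z -0.4 [-0.03  0.09  0.01] 0.0135 False
13.8083
side n 528 pitch 0.1779 roll -0.0086 x [-0.0657  0.0649] y [-0.0479  0.0475]
  lid z at ends [0.0825 0.1057]
  nose face z min [0.0373 0.0408]
  rect [-0.5 -0.6] [135.5  97.1] 0.3
```

Run:
```python
from h import *
from bench import *
for xt,p in ((-.065,.16),(-.061,.11),(-.057,.06),(-.053,.02),(-.05,0)):
    s=servo_line(*pose(xt,0,.014+xt*np.tan(p),0,p),rate=.035,contact_N=18)
    f=current_force(); print(xt,"u",round(f@U,1),"n",round(f@N,1),"z",round(f[2],1),np.round(current_torque(),2),s)
    if s: break
move_gripper(.03); sleep(.3); print(current_clock(),current_force()); report("side")
```

```text
-0.065 u -0.8 n 0.1 z -1.7 [-0.29  0.03 -0.05] False
-0.061 u -1.1 n 0.6 z -1.3 [-0.19  0.08 -0.03] False
-0.057 u -0.7 n 0.9 z -2.0 [-0.14  0.07 -0.01] False
-0.053 u -0.8 n 0.5 z -1.3 [-0.11 -0.04 -0.08] False
-0.05 u -0.1 n 0.9 z -0.9 [-0.05 -0.09 -0.  ] False
16.525 [-1.09362467 -0.45037957  1.30920597]
side n 679 pitch -0.0031 roll 0.0017 x [-0.0294  0.1008] y [-0.0479  0.0475]
  lid z at ends [0.0933 0.0929]
  nose face z min [0.0248 0.0291]
  rect [35.  -1.1] [135.3  98.1] 0.52
```

It lies flat on the bay floor, centred, with its nose at about x = 101 mm. I'll regrip, slide it on and feel for the plate.

Run:
```python
from h import *
from bench import *
move_gripper(0.)
for xt in (-.02,.008):
    s=servo_line(*pose(xt,0,.014,0,0),rate=.04,contact_N=12)
    f=current_force(); print(xt,"u",round(f@U,1),"n",round(f@N,1),"z",round(f[2],1),s)
f0=current_force()@U; x=.008
while x<.046:
    x+=.001; servo_line(*pose(x,0,.014,0,0),rate=.01,contact_N=6)
    f=current_force()@U; print(round(x+.15,4),round(f,1),end=" | ")
    if f<-9.5: break
sleep(.3); print("\n",current_force(),current_force()@U,current_clock(), bay(current_position()))
report("side")
```

```text
-0.02 u 3.0 n -0.9 z -0.1 True
0.008 u 2.3 n -0.8 z 2.8 True
0.159 -2.5 | 0.16 -1.5 | 0.161 1.7 | 0.162 -3.0 | 0.163 -1.4 | 0.164 1.8 | 0.165 -2.5 | 0.166 3.0 | 0.167 -1.1 | 0.168 1.4 | 0.169 -1.9 | 0.17 0.9 | 0.171 -2.5 | 0.172 1.4 | 0.173 -2.2 | 0.174 -0.8 | 0.175 -0.3 | 0.176 -0.7 | 0.177 -2.0 | 0.178 -0.5 | 0.179 -2.2 | 0.18 -0.9 | 0.181 -0.4 | 0.182 -1.4 | 0.183 -2.1 | 0.184 -1.5 | 0.185 -1.2 | 0.186 -1.4 | 0.187 -1.8 | 0.188 -2.4 | 0.189 -7.2 | 0.19 -9.4 | 0.191 -13.8 | 
 [ -0.26488683 -14.59139647   0.42063263] -14.56069505512156 44.7917 [1.62985478e-01 5.54866002e-05 1.02014694e-01]
side n 683 pitch 0.0019 roll 0.0011 x [0.0735 0.1872] y [-0.0475  0.048 ]
  lid z at ends [0.0931 0.0933]
  nose face z min [0.0909 0.0917]
  rect [127.8   0. ] [ 97.1 120.8] 89.65
```

Run:
```python
from h import *
from bench import *
move_gripper(.04)
p=current_position(); servo_line([p[0],p[1],.24],rate=.15)
print(current_clock(),current_force())
report("side"); d=report("top"); W=cloud(d)
cv2.imwrite("pics/end.png",cv2.resize(capture("side")["image"],(800,600)))
```

```text
46.5167 [-0.0171634  -0.97847378  0.6843746 ]
side n 1818 pitch 0.0002 roll -0.0001 x [0.0426 0.1866] y [-0.0484  0.0475]
  lid z at ends [0.0931 0.0931]
  nose face z min [0.0907 0.0915]
  rect [113.4  -0.6] [151.2  99. ] 0.9
top n 1695 pitch -0.0008 roll 0.0009 x [0.0397 0.1722] y [-0.0471  0.0497]
  lid z at ends [0.0935 0.0934]
  nose face z min [0.0898 0.0902]
  rect [106.6   1.4] [ 99.2 136.7] 89.94
```

View pics/end.png

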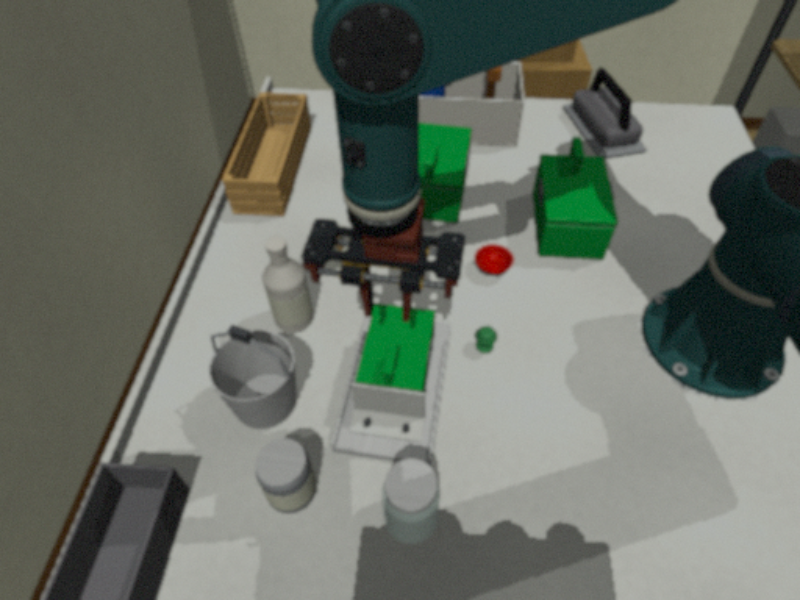

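The tub at (398,345) lies flat and square on the bay, its nose against the white plate (390,398). The gripper is clear above it and the bystanders have not moved.

```bash
python3 -c "
from bench import *
print(close_job(),current_clock())"
```

```text
the job is handed in; nothing more can be done
the job is handed in; nothing more can be done
```

The job is handed in, verdict not shown: the small tub lies flat and square on the bay, snug against the back plate after a light press (about 15 N at the wrist), released, with the bystanders where they stood in the final picture.

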